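# Index the swing-arm magnifier over the dish

### The job

Bring the magnifier over the petri dish: hook a fingertip under the pull ring of the spring index pin, lift it gently, swing the arm one hole towards the dish, and let the ring down so that the pin springs fully home in that hole, then back off. The ring is only hooked, never pinched; do not swing past that hole, and leave the dish, the eraser, the vial and the screwdriver where they are.

Things in the scene. Friction and masses are not known exactly. Their poses are not given: they have to be found in the camera images.
- stand: Fixed stand: grey bed plate (x -40 to 165, y -115 to 115 mm, 12 mm thick) with an aluminium index plate on it (top at z = 22 mm) that has five 10 mm holes on an arc of 120 mm radius, 20 degrees apart, the middle one straight along +x. Origin: on the upright pivot axis, at desk level; x points from the pivot (at the robot's end) away from the robot, z up
- pivot (a point): point on the upright pivot axis of the swing arm, at the index plate's top (z = 22 mm); its axes are those of the stand
- swing_arm (a joint): arm angle about the pivot, rad: 0 in the middle hole (the start), positive to the left (counter-clockwise from above); holes at -0.698, -0.349, 0, 0.349, 0.698. Flat steel bar 24 mm wide, top at z = 38 mm, pointing away from the robot; plunger barrel 120 mm from the pivot (26 mm thick, top at z = 65 mm), magnifier at 230 mm. Turns freely (0.3 N at the ring) with the pin out
- plunger (a joint): lift of the index pin and its ring, m: 0 fully home in a hole, 0.018 upper stop. The pin is 8 mm thick, round-nosed, and reaches 8 mm into the hole: free above 0.009; resting on the plate between holes it reads 0.008. Spring: 4 N down at 0, 7.6 N at the stop. Let down within about 3 mm of a hole, it centres itself and drops in
- pull_ring: upright round steel ring on top of the pin, 56 mm inside, 72 mm outside diameter, 8 mm round bar. Origin: its centre, z = 103 mm with the pin home (inside of its top at 131 mm, of its bottom at 75 mm). Its x axis is the axis of the opening and points along the arm, away from the pivot; z up. It moves with pin and arm. On the pivot's side of it all is free above z = 55 mm
- lens (a point): centre of the magnifier lens: a clear disc in a dark round rim, 83 mm outside diameter, level at z = 74 mm at the end of the arm, 230 mm from the pivot; x points along the arm
- dish: open round petri dish, 59 mm diameter, 12 mm high, on the desk, under the place of the magnifier one hole to the left or one hole to the right of the start (which side varies). Origin: centre of its underside
- rubber: eraser, 23 x 52 x 12 mm, on the desk on the other side from the dish. Origin: centre of its underside
- small_vial: small capped vial, 22 mm thick, 47 mm tall, standing to the left of the stand. Origin: centre of its underside
- driver: screwdriver, 146 mm long, 17 mm thick, lying to the right of the stand. Origin: centre of its underside
Mind the look-alikes: they are no part of the job. What is shaped like the dish but blue, pink or red is not meant.

How it is judged (in metres and radians):
On the way, in this order (a step that is already met when the one before it is completed fails the run):
1. the finger under the ring has lifted the pin out of the middle hole (value of joint plunger above 0.0085 m and contact force between the fingers and pull_ring above 1 N), for 0.1 s.
2. the magnifier stands over the dish and the pin has sprung home in that hole (horizontal distance between lens and dish below 0.022 m and value of joint plunger below 0.002 m), for 0.2 s.
At the end, for the whole second after the job is handed in: the arm is at rest one hole from its start (0.349 rad, within 0.04), on the dish's side: the lens centre within 22 mm of the dish's centre as seen from above, and the pin home (plunger below 2 mm) (all of step 2 and (value of joint swing_arm between 0.31 and 0.39 rad or value of joint swing_arm between -0.39 and -0.31 rad) and velocity of joint swing_arm between -0.05 and 0.05 rad/s); the robot touches nothing.
It fails at once if the arm was swung well past the neighbouring hole (value of joint swing_arm above 0.52 rad or value of joint swing_arm below -0.52 rad).
It fails at once if the ring was pinched or forced (over 30 N) (contact force between the fingers and pull_ring above 30 N).
It fails at once if the dish was moved (distance of dish from where it was at the start of the episode above 0.012 m).
It fails at once if a bystander was moved (distance of any of rubber, small_vial from where it was at the start of the episode above 0.015 m or distance of driver from where it was at the start of the episode above 0.02 m).
It also fails if it takes over 46 s, if anything falls off the work surface, if the arm or the gripper's body presses on something with over 40 N, if the wrist force passes 120 N, or if a joint passes its speed limit or range.

### The arm

A 6-joint arm with a two-finger parallel gripper is mounted at the origin on a cart in front of the work surface, level with it; the furniture and walls round the work are solid. World frame = base frame: x ahead of the robot, y to its left, z up, the work surface at z = 0. Lengths are in m, angles in degrees, forces in N, time in s.
With the tool pointing down it reaches from about 0.425 to 0.925 m from the base axis. Payload 12.5 kg.
Tool frame: the origin (TCP) lies midway between the tips of the shut fingers; the grasp point (between the pads) lies 19 mm behind it (bot.hold_point_z is the distance from the TCP to the grasp point, in m); z points along the fingers, y is the line along which they close (so a half turn about z gives the same grasp; the last joint's range is limited). The gripper opens to 85 mm and grips with 20 to 120 N. Pads are 22 mm wide; open, the fingers measure 114 mm over their backs; the gripper's body (76 mm by 85 mm) begins 54 mm behind the grasp point. The pads swing forward as they close: fully open they stand 13 mm farther back than shut.
Start: joints at [-6.05, 28.126, 89.318, -0, 62.55, -6.05], TCP at [0.625, 0, 0.231] pointing down, gripper open.
Joint ranges: [-177.58, 177.58], [-47.91, 125.51], [2.72, 160], [-65.01, 245.01], [3.68, 167.84], [-153.87, 153.87]. Speed limits (degrees/s): [127.2, 127.2, 159.86, 180, 180, 180].

### API

Orientations are given as [roll, pitch, yaw] about the fixed x, y, z axes, in that order (R = Rz(yaw) Ry(pitch) Rx(roll)).
In Python, from station import bot, grab_frame, workorder, boxes_of, place_of gives the robot as it stands. The module is installed in compiled form; this text tells all that it offers.
- The arm moves only by the shell command python3 -m creep 'ROWS' [FORCE]. ROWS is JSON, a list of rows, each an object of numbers: "dx", "dy", "dz": the shift along the tool's x, y, z as a fraction of full scale; "rx", "ry", "rz": the turn, a rotation vector about the tool's x, y, z as a fraction of full scale; "gripper": the opening, from 0 (shut) to 1 (fully open). In form: [{"dx": .., "dy": .., "dz": .., "rx": .., "ry": .., "rz": .., "gripper": ..}, ...]. A call has 1 to 8 rows; each row is the pose to reach, as a shift and turn from the pose commanded when the call began, along the tool's axes at that moment; what a row does not reach only later rows make up. Full scale, the value 1, is 0.15 m for a shift and 90 degrees for a turn. A row lasts 1/8 s, in which the tool goes at most 62.5 mm and 10.7 degrees, less where a joint would pass 70% of its speed; a pose out of reach is approached as far as the arm can. A call with a number of a shift or a turn outside -1 to 1 is refused whole. A call with a gripper value outside its range is refused whole. The fingers move at their own pace and stop on an object; FORCE is the grip in N (left out, the last holds). Time passes only in rows, so rows that repeat a pose let the fingers close. It gives the time, the measured TCP pose, the force, the opening and the grip force at its end, in the units of the state.
- bot.read_state(): the state, without advancing time (a new reading comes with each control period).
- grab_frame(name): name is "scene" or "side" or "wrist"; returns a dict with "frame" (400x640x3 uint8, red, green, blue), "z_map" (400x640 float32, m along the optical axis (not along the pixel's ray), 0 where there is no reading), "fx", "fy", "cx", "cy" (pixels), "eye" and "orientation" of the camera in the world; the wrist camera has in their place "tool_from_camera" (4x4, takes a point from camera to tool coordinates, whose origin is the TCP and whose axes are the flange's). Camera axes: x right, y up, looking along -z (the intrinsics and any distortion apply to the point x, -y, -z); pixel columns grow to the right and rows downward; lengths in m; the calibration is good to about 2 mm. The wrist camera is an equidistant fisheye: a pixel r from the principal point sees the ray r / f radians off the axis. A picture is of the moment at which its call begins: read the wrist's pose just before it.
- workorder.hand_in(): hands the job in; it is judged then, once.
Trained networks look in a picture, given as the dict that the camera call returned (one of the last four; its "shot" number tells which), for a name from the list of things; names that differ only in an ending like _2 or _b are one class to them, and where a whole thing is asked for, a point or a joint stands for the part that bears it (a point fixed in the world has none). Each returns a list of dicts, best first, with "confidence" (0 to 1); they miss things now and then, are a little off and sometimes report something else, mostly with a low value. They report only what shows in the picture. A call takes as long as a camera call. They do not tell look-alikes from the thing itself.
- boxes_of(picture, thing): "bbox" ([left, top, right, bottom] as shares, 0 to 1, of the picture: columns of its width, rows of its height, round what is visible of it).
- place_of(picture, thing): "xy" ([column, row] as shares, 0 to 1, of the picture: columns of its width, rows of its height: a listed point, or the origin of a listed thing).
The state is a dict: "time_s": time; "q": joint angles; "qvel": joint speeds; "joint_efforts": joint torques, N m; "tool_pos": TCP position; "tcp_rot": TCP orientation; "ft_force": force on the tool from outside, world axes, zero at the start; "torque": the same for the moment, N m; "gripper_width": finger opening in m; "finger_force": force on a finger pad.
Only numpy, scipy, OpenCV 4.12 (cv2) and the standard library are available. Lean on these libraries where they do the work, as an engineer would, in place of code of your own. Each camera call takes 0.05 s, during which the arm holds its last target. There are 200 camera calls.

## Working session

There is one attempt and no reset: what is moved stays moved. The work goes in short steps, Python scripts to look and compute and a shell command to move; the robot and the scene stay as the last step left them, time stands still between calls to the robot, and variables do not carry over. Pictures are saved under pics/ and viewed, at most 10 in all, crops included, and the job is handed in when it is done.

```bash
mkdir -p pics; cat > h.py <<'E'
import numpy as np,cv2
from station import bot,grab_frame,boxes_of,place_of
from scipy.spatial.transform import Rotation as R
def rot(o):
    o=np.array(o,float)
    if o.shape==(3,3): return o
    return R.from_euler('xyz',o,degrees=True).as_matrix()
def world(f,u,v,z=None,zw=None):
    d=np.array([(u-f['cx'])/f['fx'],-(v-f['cy'])/f['fy'],-1.])
    M=rot(f['orientation']);e=np.array(f['eye'])
    w=M@d
    if zw is not None: return e+w*((zw-e[2])/w[2])
    return e+w*z
def save(f,n): cv2.imwrite('pics/'+n,cv2.cvtColor(f['frame'],cv2.COLOR_RGB2BGR))
E
python3 - <<'E'
from h import *
for n in ['scene','side']:
    f=grab_frame(n);save(f,n+'0.png');print(n,f['orientation'],f['eye'],f['fx'],[k for k in f])
    for t,z in [('pivot',.022),('pull_ring',.103),('lens',.074),('dish',0),('rubber',0),('small_vial',0),('driver',0)]:
        for p in place_of(f,t)[:3]:
            u,v=p['xy'][0]*640,p['xy'][1]*400
            print(t,round(p['confidence'],2),round(u),round(v),world(f,u,v,zw=z).round(4))
print(bot.read_state())
E
```

```text
scene [ 57.50324891  -0.52797306 -47.34385827] [ 0.02546143 -0.49127531  0.61285688] 451.9535446254547 ['frame', 'z_map', 'fx', 'fy', 'cx', 'cy', 'eye', 'orientation', 'shot']
pivot 0.8 237 266 [0.4304 0.0915 0.022 ]
pull_ring 0.77 281 208 [0.5549 0.0899 0.103 ]
lens 0.63 315 199 [0.6641 0.0952 0.074 ]
dish 0.77 432 250 [ 0.7703 -0.154   0.    ]
dish 0.75 392 271 [ 0.6547 -0.1286  0.    ]
dish 0.63 341 245 [0.6486 0.0012 0.    ]
rubber 0.4 291 214 [0.6589 0.1696 0.    ]
small_vial 0.72 229 220 [ 0.5394  0.2573 -0.    ]
small_vial 0.57 336 291 [ 0.5312 -0.0841  0.    ]
driver 0.84 336 292 [ 0.5296 -0.0859  0.    ]
driver 0.24 280 210 [0.654 0.204 0.   ]
side [  57.91060184   -0.45545602 -175.92551801] [0.54116594 0.76509274 0.55890922] 377.5505573871348 ['frame', 'z_map', 'fx', 'fy', 'cx', 'cy', 'eye', 'orientation', 'shot']
pivot 0.73 383 244 [0.4346 0.082  0.022 ]
pull_ring 0.47 345 209 [0.5237 0.0709 0.103 ]
pull_ring 0.42 330 213 [0.5564 0.0881 0.103 ]
lens 0.94 284 219 [0.6601 0.0777 0.074 ]
dish 0.59 296 200 [ 0.6579 -0.1217  0.    ]
dish 0.58 332 197 [ 0.5582 -0.1492  0.    ]
d
[... 164 characters left out ...]
0.    ]
{'time_s': 0.8, 'q': array([-6.05123037e+00,  2.81264154e+01,  8.93187710e+01,  1.11611463e-03,
        6.25499241e+01, -6.05083986e+00]), 'qvel': array([-0.00217739,  0.06537787, -0.02491632,  0.02720211,  0.02866431,
       -0.07624313]), 'joint_efforts': array([ 2.01719217e-04, -6.18206906e+01, -2.61831468e+01, -2.38058383e-04,
        3.51093886e-04, -8.81524272e-06]), 'tool_pos': array([6.25012584e-01, 1.71419054e-05, 2.31325552e-01]), 'tcp_rot': array([ 1.79995033e+02, -4.69564570e-04,  8.99990951e+01]), 'ft_force': array([ 0.14166514, -0.09622532, -0.28487656]), 'torque': array([-0.03349983, -0.03737722, -0.02412914]), 'finger_force': 0.0, 'gripper_width': 0.08537259416157042}
```

View pics/scene0.png

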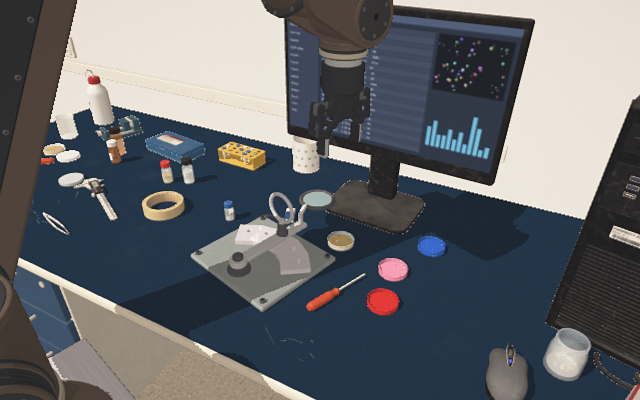

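View pics/side0.png

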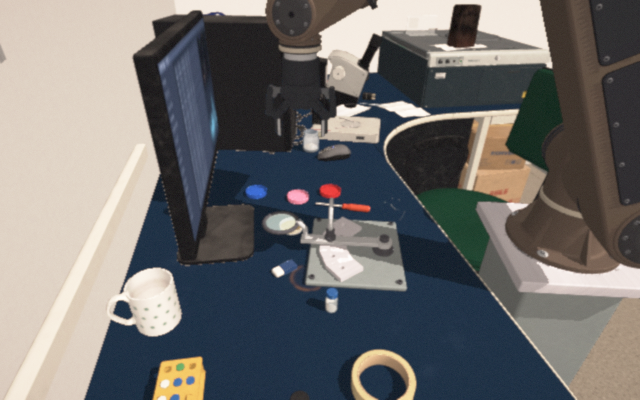

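The target dish is the clear/tan one at scene (341,241), to the right of the arm, which gives a stand yaw of about 0. The look-alikes are blue (432,246), pink (392,270) and red (383,301). I'll start by backing up, lining up with the arm, shutting the fingers and tilting the tool forward.

```bash
python3 -m creep '[{"dx":0.3,"dy":-0.3,"dz":-0.3,"rx":-0.1,"gripper":0},{"dx":0.58,"dy":-0.6,"dz":-0.35,"rx":-0.2,"gripper":0},{"dx":0.58,"dy":-0.9,"dz":-0.35,"rx":-0.3,"gripper":0},{"dx":0.58,"dy":-1,"dz":-0.35,"rx":-0.4,"gripper":0},{"dx":0.58,"dy":-1,"dz":-0.35,"rx":-0.5,"gripper":0},{"dx":0.58,"dy":-1,"dz":-0.35,"rx":-0.5,"gripper":0},{"dx":0.58,"dy":-1,"dz":-0.35,"rx":-0.5,"gripper":0}]'; python3 -c "
from h import *
s=bot.read_state();print(s['q'].round(1),s['time_s'],s['tool_pos'],s['tcp_rot'])
f=grab_frame('scene');save(f,'c1.png')
g=grab_frame('wrist');save(g,'w1.png');print(g['tool_from_camera'])
c=f['frame'][150:320,180:420];cv2.imwrite('pics/crop1.png',cv2.cvtColor(cv2.resize(c,(720,510)),cv2.COLOR_RGB2BGR))
for n in ['dish','pull_ring','lens']:
  for t in [0]:print(n,boxes_of(f,n)[:2])
"
```

```text
[-6.1 28.1 89.3  0.  62.5 -6.1] 0.8 [6.25012584e-01 1.71419054e-05 2.31325552e-01] [ 1.79995033e+02 -4.69564570e-04  8.99990951e+01]
[[ 5.86488467e-04  9.46440963e-01  3.22876384e-01  8.43021685e-02]
 [ 9.99999660e-01 -7.42063421e-04  3.58747051e-04 -1.99391352e-04]
 [ 5.79127658e-04  3.22876064e-01 -9.46441077e-01 -1.44064729e-01]
 [ 0.00000000e+00  0.00000000e+00  0.00000000e+00  1.00000000e+00]]
dish [{'bbox': [0.5705, 0.7262, 0.6191, 0.7858], 'confidence': 0.8}, {'bbox': [0.5155, 0.582, 0.5527, 0.628], 'confidence': 0.7}]
pull_ring [{'bbox': [0.4164, 0.4805, 0.4622, 0.5547], 'confidence': 0.73}, {'bbox': [0.3005, 0.4713, 0.5253, 0.7843], 'confidence': 0.26}]
lens [{'bbox': [0.3567, 0.4625, 0.5216, 0.6803], 'confidence': 0.61}]validation failed for argument at $[0]...
```

```bash
python3 -m creep '[{"dx":0.3,"dy":-0.3,"dz":-0.3,"rx":-0.1,"ry":0,"rz":0,"gripper":0},{"dx":0.58,"dy":-0.6,"dz":-0.35,"rx":-0.2,"ry":0,"rz":0,"gripper":0},{"dx":0.58,"dy":-0.9,"dz":-0.35,"rx":-0.3,"ry":0,"rz":0,"gripper":0},{"dx":0.58,"dy":-1,"dz":-0.35,"rx":-0.4,"ry":0,"rz":0,"gripper":0},{"dx":0.58,"dy":-1,"dz":-0.35,"rx":-0.5,"ry":0,"rz":0,"gripper":0},{"dx":0.58,"dy":-1,"dz":-0.35,"rx":-0.5,"ry":0,"rz":0,"gripper":0},{"dx":0.58,"dy":-1,"dz":-0.35,"rx":-0.5,"ry":0,"rz":0,"gripper":0}]' && python3 -c "
from h import *
s=bot.read_state();print(s['q'].round(1),s['time_s'],s['tool_pos'],s['tcp_rot'])
f=grab_frame('scene');save(f,'c1.png')
g=grab_frame('wrist');save(g,'w1.png')
c=f['frame'][150:320,180:420];cv2.imwrite('pics/crop1.png',cv2.cvtColor(cv2.resize(c,(720,510)),cv2.COLOR_RGB2BGR))
"
```

```text
time_s: 1.92
tool_pos: [0.4776, 0.0821, 0.2881]
tcp_rot: [135.9, 1.0, 88.7]
ft_force: [0.6, -1.0, -0.6]
gripper_width: 0.0001
finger_force: 0.0
[  4.4   3.3 129.5 -55.4   5.7  58.7] 1.925 [0.47755423 0.08212474 0.28810486] [135.89457933   1.00293301  88.74596257]
```

View pics/crop1.png

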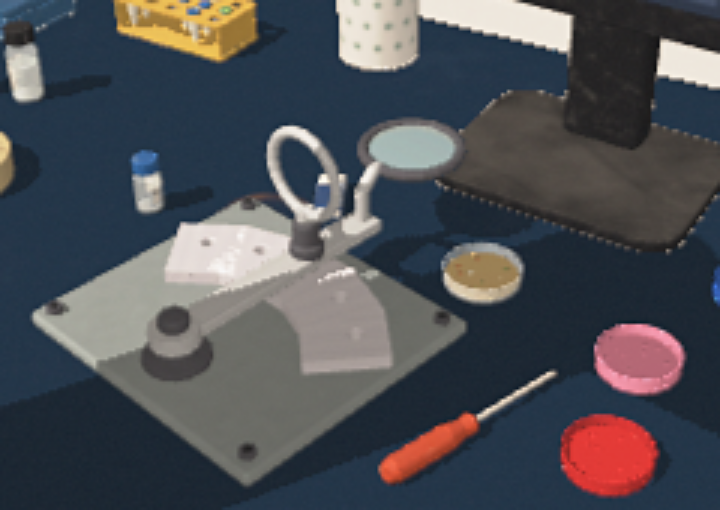

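The crop confirms the dish: clear glass with tan contents at crop (482,272), right of the arm. The wrist is near its singularity (q5 about 6), so I'll swing the tool round by the left, q4 positive, to flip it.

```bash
cat >> h.py <<'E'
def Rt(psi,dep):
    p,d=np.radians([psi,dep])
    z=np.array([np.cos(d)*np.cos(p),np.cos(d)*np.sin(p),-np.sin(d)]);x=np.array([-np.sin(p),np.cos(p),0])
    return np.stack([x,np.cross(z,x),z],1)
def row(pos,psi,dep,s=None):
    s=s or bot.read_state();M=rot(s['tcp_rot'])
    t=M.T@(np.array(pos)-s['tool_pos'])/.15
    w=R.from_matrix(M.T@Rt(psi,dep)).as_rotvec()/(np.pi/2)
    return '"dx":%.3f,"dy":%.3f,"dz":%.3f,"rx":%.3f,"ry":%.3f,"rz":%.3f,"gripper":0'%(*t,*w)
def st():
    s=bot.read_state();z=rot(s['tcp_rot'])[:,2]
    print('t',s['time_s'],'q',s['q'].round(1),'p',s['tool_pos'].round(4),'psi %.1f dep %.1f'%(np.degrees(np.arctan2(z[1],z[0])),np.degrees(np.arcsin(-z[2]))),'F',s['ft_force'].round(2))
E
python3 -c "
from h import *
st()
for a in [(-1,60),(12,60),(25,55),(28,45)]:print(row((.48,.085,.28),*a))"
```

```text
t 2.025 q [  4.4   3.3 129.6 -55.2   5.7  58.4] p [0.4771 0.082  0.2876] psi -2.4 dep 46.0 F [-0.63  0.08 -0.28]
"dx":0.022,"dy":-0.022,"dz":0.049,"rx":0.156,"ry":0.011,"rz":0.005,"gripper":0
"dx":0.022,"dy":-0.022,"dz":0.049,"rx":0.154,"ry":0.098,"rz":-0.111,"gripper":0
"dx":0.022,"dy":-0.022,"dz":0.049,"rx":0.096,"ry":0.195,"rz":-0.218,"gripper":0
"dx":0.022,"dy":-0.022,"dz":0.049,"rx":-0.014,"ry":0.236,"rz":-0.224,"gripper":0
```

```bash
python3 -m creep '[{"dx":0.02,"dy":-0.02,"dz":0.05,"rx":0.1,"ry":0.01,"rz":0,"gripper":0},{"dx":0.02,"dy":-0.02,"dz":0.05,"rx":0.16,"ry":0.01,"rz":0,"gripper":0},{"dx":0.02,"dy":-0.02,"dz":0.05,"rx":0.16,"ry":0.01,"rz":0,"gripper":0},{"dx":0.02,"dy":-0.02,"dz":0.05,"rx":0.15,"ry":0.1,"rz":-0.11,"gripper":0},{"dx":0.02,"dy":-0.02,"dz":0.05,"rx":0.1,"ry":0.19,"rz":-0.22,"gripper":0},{"dx":0.02,"dy":-0.02,"dz":0.05,"rx":0.1,"ry":0.19,"rz":-0.22,"gripper":0},{"dx":0.02,"dy":-0.02,"dz":0.05,"rx":-0.01,"ry":0.24,"rz":-0.22,"gripper":0},{"dx":0.02,"dy":-0.02,"dz":0.05,"rx":-0.01,"ry":0.24,"rz":-0.22,"gripper":0}]' && python3 -c "
from h import *
st()
for a in [(28,40),(25,35),(15,32),(5,32)]:print(row((.47,.085,.25),*a))"
```

```text
time_s: 3.02
tool_pos: [0.477, 0.0892, 0.2769]
tcp_rot: [143.2, -2.0, 112.0]
ft_force: [0.6, -1.0, -0.2]
gripper_width: 0.0001
finger_force: 0.0
t 3.025 q [ -6.9   4.8 125.9  48.7  24.7 -68.9] p [0.477  0.0892 0.2769] psi 24.7 dep 53.2 F [ 0.61 -0.97 -0.21]
"dx":-0.015,"dy":-0.150,"dz":0.111,"rx":-0.146,"ry":0.029,"rz":-0.064,"gripper":0
"dx":-0.015,"dy":-0.150,"dz":0.111,"rx":-0.202,"ry":0.008,"rz":-0.040,"gripper":0
"dx":-0.015,"dy":-0.150,"dz":0.111,"rx":-0.237,"ry":-0.073,"rz":0.036,"gripper":0
"dx":-0.015,"dy":-0.150,"dz":0.111,"rx":-0.238,"ry":-0.155,"rz":0.112,"gripper":0
```

```bash
cat >> h.py <<'E'
_R0=Rt
def Rt(psi,dep): return _R0(psi,dep)@R.from_euler('z',90,degrees=True).as_matrix()
E
python3 -c "
from h import *
for a in [(28,50),(28,40),(25,33)]:print(row((.47,.085,.25),*a))"
```

```text
"dx":-0.015,"dy":-0.150,"dz":0.111,"rx":-0.009,"ry":0.045,"rz":0.933,"gripper":0
"dx":-0.015,"dy":-0.150,"dz":0.111,"rx":-0.090,"ry":0.136,"rz":0.931,"gripper":0
"dx":-0.015,"dy":-0.150,"dz":0.111,"rx":-0.168,"ry":0.181,"rz":0.949,"gripper":0
```

```bash
python3 -m creep '[{"dx":-0.01,"dy":-0.15,"dz":0.11,"rx":-0.09,"ry":0.14,"rz":0.93,"gripper":0},{"dx":-0.01,"dy":-0.15,"dz":0.11,"rx":-0.09,"ry":0.14,"rz":0.93,"gripper":0},{"dx":-0.01,"dy":-0.15,"dz":0.11,"rx":-0.09,"ry":0.14,"rz":0.93,"gripper":0},{"dx":-0.01,"dy":-0.15,"dz":0.11,"rx":-0.09,"ry":0.14,"rz":0.93,"gripper":0},{"dx":-0.01,"dy":-0.15,"dz":0.11,"rx":-0.09,"ry":0.14,"rz":0.93,"gripper":0},{"dx":-0.01,"dy":-0.15,"dz":0.11,"rx":-0.09,"ry":0.14,"rz":0.93,"gripper":0},{"dx":-0.01,"dy":-0.15,"dz":0.11,"rx":-0.09,"ry":0.14,"rz":0.93,"gripper":0},{"dx":-0.01,"dy":-0.15,"dz":0.11,"rx":-0.09,"ry":0.14,"rz":0.93,"gripper":0}]' && python3 -c "
from h import *
st()
for a in [(28,40),(25,33),(15,30),(5,30)]:print(row((.46,.085,.2),*a))"
```

```text
time_s: 4.03
tool_pos: [0.4701, 0.0843, 0.2504]
tcp_rot: [-179.8, -50.3, 27.5]
ft_force: [0.7, 1.0, 1.1]
gripper_width: -0.0002
finger_force: 0.0
t 4.025 q [-14.2   9.  136.4 101.7  31.7 -43.5] p [0.4701 0.0843 0.2504] psi 27.8 dep 39.7 F [0.7  0.98 1.07]
"dx":-0.295,"dy":-0.035,"dz":0.171,"rx":0.001,"ry":-0.003,"rz":-0.003,"gripper":0
"dx":-0.295,"dy":-0.035,"dz":0.171,"rx":-0.025,"ry":0.075,"rz":0.017,"gripper":0
"dx":-0.295,"dy":-0.035,"dz":0.171,"rx":-0.117,"ry":0.108,"rz":0.079,"gripper":0
"dx":-0.295,"dy":-0.035,"dz":0.171,"rx":-0.208,"ry":0.107,"rz":0.143,"gripper":0
```

```bash
python3 -m creep '[{"dx":-0.15,"dy":-0.02,"dz":0.09,"rx":-0.02,"ry":0.07,"rz":0.02,"gripper":0},{"dx":-0.3,"dy":-0.03,"dz":0.17,"rx":-0.02,"ry":0.07,"rz":0.02,"gripper":0},{"dx":-0.3,"dy":-0.03,"dz":0.17,"rx":-0.12,"ry":0.11,"rz":0.08,"gripper":0},{"dx":-0.3,"dy":-0.03,"dz":0.17,"rx":-0.21,"ry":0.11,"rz":0.14,"gripper":0},{"dx":-0.3,"dy":-0.03,"dz":0.17,"rx":-0.21,"ry":0.11,"rz":0.14,"gripper":0},{"dx":-0.3,"dy":-0.03,"dz":0.17,"rx":-0.21,"ry":0.11,"rz":0.14,"gripper":0}]' && python3 -c "
from h import *
st()
s=bot.read_state();f=grab_frame('wrist');save(f,'w2.png')
g=grab_frame('scene')
a=f['frame'];b=g['frame'][120:320,160:400]
cv2.imwrite('pics/w2.png',cv2.cvtColor(a,cv2.COLOR_RGB2BGR));
print(place_of(f,'pull_ring')[:2],boxes_of(f,'pull_ring')[:2],f['fx'],f['cx'],f['cy'])
"
```

```text
time_s: 4.78
tool_pos: [0.4585, 0.0846, 0.1985]
tcp_rot: [178.6, -60.1, 6.6]
ft_force: [1.3, -0.1, -0.2]
gripper_width: -0.0003
finger_force: 0.0
t 4.775 q [-1.000e-01  2.250e+01  1.496e+02  1.744e+02  5.220e+01 -8.990e+01] p [0.4585 0.0846 0.1985] psi 5.0 dep 29.9 F [ 1.26 -0.12 -0.24]
[] [{'bbox': [0.4445, 0.496, 0.5563, 0.6102], 'confidence': 0.94}] 309.70691628693146 317.56928699521694 198.31378701154154
```

View pics/w2.png

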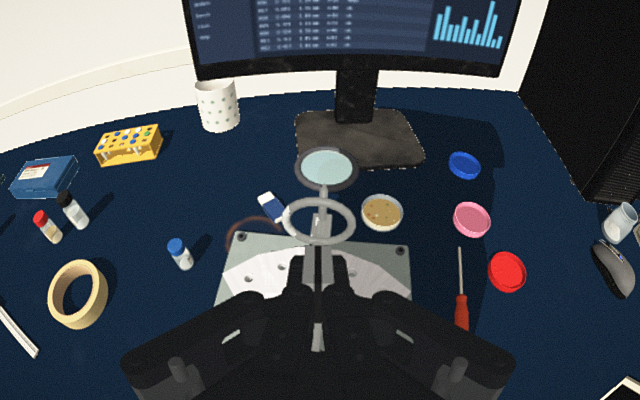

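The wrist view shows the ring centred at (320,221), with the dish (tan) to its right at (382,212). Next I'll compute the ring position from the wrist ray.

```bash
cat >> h.py <<'E'
def wray(f,s,u,v):
    a=(u-f['cx'])/f['fx'];b=(v-f['cy'])/f['fy'];r=np.hypot(a,b)
    d=np.array([np.sin(r)*a/r,-np.sin(r)*b/r,-np.cos(r)])
    T=np.array(f['tool_from_camera']);M=rot(s['tcp_rot'])
    return s['tool_pos']+M@T[:3,3], M@T[:3,:3]@d
def wpt(f,s,u,v,z):
    e,d=wray(f,s,u,v);return e+d*(z-e[2])/d[2]
def box(f,n):
    b=boxes_of(f,n)[0]['bbox'];return [b[0]*640,b[1]*400,b[2]*640,b[3]*400]
E
python3 -c "
from h import *
s=bot.read_state();f=grab_frame('wrist')
for n,z in [('pull_ring',.103),('lens',.074),('dish',.006)]:
  b=boxes_of(f,n)[:3]
  for k in b:
    B=np.array(k['bbox'])*[640,400,640,400];u=(B[0]+B[2])/2;v=(B[1]+B[3])/2
    print(n,k['confidence'],B.round(),wpt(f,s,u,v,z).round(4))
    if n=='pull_ring': print('top',wpt(f,s,u,B[1],.139),'bot',wpt(f,s,u,B[3],.067))
p=place_of(f,'pivot');print([ (wpt(f,s,k['xy'][0]*640,k['xy'][1]*400,.022).round(4),k['confidence']) for k in p])
g=grab_frame('scene')
b=box(g,'pull_ring');print(b,world(g,(b[0]+b[2])/2,(b[1]+b[3])/2,zw=.103), world(g,(b[0]+b[2])/2,b[1],zw=.139))
"
```

```text
pull_ring 0.79 [283. 198. 358. 247.] [0.5559 0.0906 0.103 ]
top [0.55584876 0.09115374 0.139     ] bot [0.55057076 0.08951603 0.067     ]
lens 0.63 [282. 146. 358. 354.] [0.5421 0.0892 0.074 ]
lens 0.59 [281. 200. 357. 246.] [0.5768 0.0933 0.074 ]
lens 0.42 [360. 195. 404. 232.] [0.5964 0.0237 0.074 ]
dish 0.87 [454. 204. 490. 238.] [ 0.6505 -0.1304  0.006 ]
dish 0.71 [447. 153. 479. 177.] [ 0.7748 -0.1439  0.006 ]
dish 0.63 [363. 194. 405. 234.] [0.6514 0.0077 0.006 ]
[(array([0.5351, 0.252 , 0.022 ]), 0.6)]
[266.88, 192.92000000000002, 293.376, 222.00000000000003] [0.55450766 0.09285208 0.103     ] [0.55439144 0.09093747 0.139     ]
```

```bash
python3 -c "
from h import *
st();print(row((.505,.099,.1315),-10,30))"
```

```text
t 5.325 q [ -0.3  22.5 149.7 174.1  52.2 -89.6] p [0.4581 0.0841 0.1984] psi 5.1 dep 30.0 F [0.12 0.95 0.02]
"dx":-0.226,"dy":-0.073,"dz":0.500,"rx":-0.145,"ry":-0.001,"rz":0.089,"gripper":0
```

```bash
python3 -m creep '[{"dx":-0.07,"dy":-0.02,"dz":0.16,"rx":-0.07,"ry":0,"rz":0.04,"gripper":0},{"dx":-0.15,"dy":-0.05,"dz":0.33,"rx":-0.145,"ry":0,"rz":0.09,"gripper":0},{"dx":-0.226,"dy":-0.073,"dz":0.5,"rx":-0.145,"ry":0,"rz":0.09,"gripper":0},{"dx":-0.226,"dy":-0.073,"dz":0.5,"rx":-0.145,"ry":0,"rz":0.09,"gripper":0},{"dx":-0.226,"dy":-0.073,"dz":0.5,"rx":-0.145,"ry":0,"rz":0.09,"gripper":0}]' && python3 -c "
from h import *
s=bot.read_state();st();print(row((.5735,.087,.0915),-10,30))
f=grab_frame('wrist');a=f['frame'][120:320,170:470]
g=grab_frame('side');b=g['frame'][130:330,200:500]
cv2.imwrite('pics/p3.png',cv2.cvtColor(cv2.resize(np.vstack([a,b]),(800//1*3//4,800*3//4//1*1)),cv2.COLOR_RGB2BGR))
b=box(f,'pull_ring');print(b,wpt(f,s,(b[0]+b[2])/2,(b[1]+b[3])/2,.103))
"
```

```text
time_s: 5.95
tool_pos: [0.5042, 0.0988, 0.1318]
tcp_rot: [-179.9, -60.0, -10.1]
ft_force: [-0.2, -0.4, -0.1]
gripper_width: -0.0001
finger_force: 0.0
t 5.95 q [ 13.6  36.1 142.8 203.9  58.9 -90.5] p [0.5042 0.0988 0.1318] psi -10.0 dep 30.0 F [-0.21 -0.35 -0.07]
"dx":0.002,"dy":-0.003,"dz":0.540,"rx":-0.000,"ry":-0.000,"rz":-0.000,"gripper":0
[266.368, 179.32, 363.712, 246.48] [0.55934371 0.09204847 0.103     ]
```

```bash
python3 -c "
import cv2;print(cv2.imread('pics/p3.png').shape)"
```

```text
(600, 600, 3)
```

View pics/p3.png

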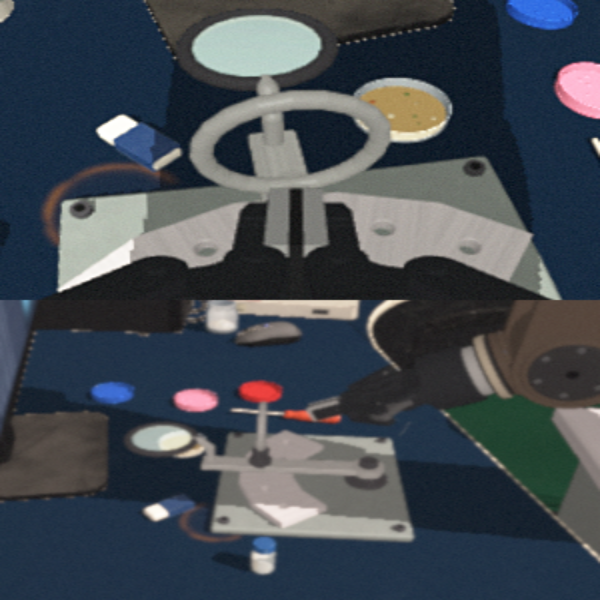

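The fingertips sit in front of the ring opening and are aligned with it, so I'll slide in.

```bash
python3 -m creep '[{"dx":0,"dy":0,"dz":0.1,"rx":0,"ry":0,"rz":0,"gripper":0},{"dx":0,"dy":0,"dz":0.2,"rx":0,"ry":0,"rz":0,"gripper":0},{"dx":0,"dy":0,"dz":0.3,"rx":0,"ry":0,"rz":0,"gripper":0},{"dx":0,"dy":0,"dz":0.35,"rx":0,"ry":0,"rz":0,"gripper":0},{"dx":0,"dy":0,"dz":0.4,"rx":0,"ry":0,"rz":0,"gripper":0},{"dx":0,"dy":0,"dz":0.45,"rx":0,"ry":0,"rz":0,"gripper":0},{"dx":0,"dy":0,"dz":0.5,"rx":0,"ry":0,"rz":0,"gripper":0},{"dx":0,"dy":0,"dz":0.5,"rx":0,"ry":0,"rz":0,"gripper":0}]' && python3 -c "
from h import *
s=bot.read_state();st()
f=grab_frame('wrist');a=f['frame'][140:290,210:430]
g=grab_frame('side');b=g['frame'][160:310,250:470]
cv2.imwrite('pics/p4.png',cv2.cvtColor(cv2.resize(np.hstack([a,b]),(800,273)),cv2.COLOR_RGB2BGR))
for dz in (.008,.012,.016,.02,.026): print(dz,row(s['tool_pos']+[0,0,dz],-10,30,s))
"
```

```text
time_s: 7.1
tool_pos: [0.5692, 0.0879, 0.0937]
tcp_rot: [-179.9, -60.0, -10.1]
ft_force: [-0.4, 0.3, -0.5]
gripper_width: -0.0001
finger_force: 0.0
t 7.1 q [  9.6  41.9 135.5 200.1  57.6 -91. ] p [0.5692 0.0879 0.0937] psi -10.0 dep 30.0 F [-0.37  0.29 -0.47]
0.008 "dx":0.046,"dy":-0.000,"dz":-0.027,"rx":-0.000,"ry":-0.001,"rz":-0.001,"gripper":0
0.012 "dx":0.069,"dy":-0.000,"dz":-0.040,"rx":-0.000,"ry":-0.001,"rz":-0.001,"gripper":0
0.016 "dx":0.092,"dy":-0.000,"dz":-0.053,"rx":-0.000,"ry":-0.001,"rz":-0.001,"gripper":0
0.02 "dx":0.116,"dy":-0.000,"dz":-0.067,"rx":-0.000,"ry":-0.001,"rz":-0.001,"gripper":0
0.026 "dx":0.150,"dy":-0.000,"dz":-0.087,"rx":-0.000,"ry":-0.001,"rz":-0.001,"gripper":0
```

View pics/p4.png

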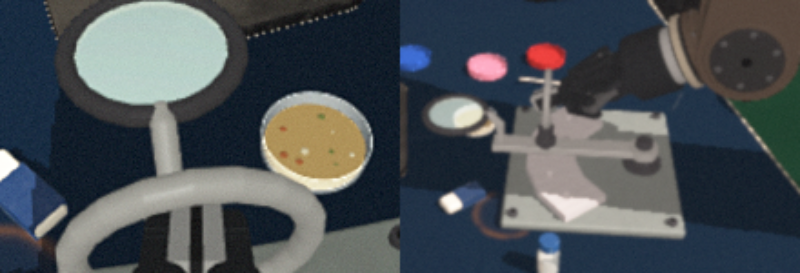

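The fingers are through the ring (left crop, ring bar over the fingertips). Next is a stepwise lift.

```bash
python3 -m creep '[{"dx":0.023,"dy":0,"dz":-0.013,"rx":0,"ry":0,"rz":0,"gripper":0},{"dx":0.046,"dy":0,"dz":-0.027,"rx":0,"ry":0,"rz":0,"gripper":0},{"dx":0.069,"dy":0,"dz":-0.04,"rx":0,"ry":0,"rz":0,"gripper":0},{"dx":0.081,"dy":0,"dz":-0.047,"rx":0,"ry":0,"rz":0,"gripper":0},{"dx":0.092,"dy":0,"dz":-0.053,"rx":0,"ry":0,"rz":0,"gripper":0},{"dx":0.104,"dy":0,"dz":-0.06,"rx":0,"ry":0,"rz":0,"gripper":0},{"dx":0.104,"dy":0,"dz":-0.06,"rx":0,"ry":0,"rz":0,"gripper":0},{"dx":0.104,"dy":0,"dz":-0.06,"rx":0,"ry":0,"rz":0,"gripper":0}]'
```

```text
time_s: 8.2
tool_pos: [0.5687, 0.088, 0.1117]
tcp_rot: [-179.9, -60.0, -10.1]
ft_force: [-0.8, 0.6, -5.5]
gripper_width: -0.0002
finger_force: 2.5
```

```bash
python3 -m creep '[{"dx":0.012,"dy":0,"dz":-0.007,"rx":0,"ry":0,"rz":0,"gripper":0},{"dx":0.023,"dy":0,"dz":-0.013,"rx":0,"ry":0,"rz":0,"gripper":0},{"dx":0.035,"dy":0,"dz":-0.02,"rx":0,"ry":0,"rz":0,"gripper":0},{"dx":0.035,"dy":0,"dz":-0.02,"rx":0,"ry":0,"rz":0,"gripper":0},{"dx":0.035,"dy":0,"dz":-0.02,"rx":0,"ry":0,"rz":0,"gripper":0}]'; python3 -c "
from h import *
F=[]
for i in range(6):
  s=bot.read_state();F.append(s['ft_force']);g=grab_frame('side' if i%2 else 'scene')
  b=box(g,'pull_ring');print(np.round(b,1), world(g,(b[0]+b[2])/2,b[1],zw=.139).round(4) if i%2==0 else '')
print(np.mean(F,0).round(2));st()
"
```

```text
time_s: 8.82
tool_pos: [0.5688, 0.088, 0.118]
tcp_rot: [-179.9, -60.0, -10.1]
ft_force: [-0.8, 0.7, -5.9]
gripper_width: 0.0003
finger_force: 3.2
[272.4 190.3 294.3 219.4] [0.566  0.0937 0.139 ]Traceback (most recent call last):
  File "<string>", line 6, in <module>
    b=box(g,'pull_ring');print(np.round(b,1), world(g,(b[0]+b[2])/2,b[1],zw=.139).round(4) if i%2==0 else '')
  File "h.py", line 37, in box
    b=boxes_of(f,n)[0]['bbox'];return [b[0]*640,b[1]*400,b[2]*640,b[3]*400]
      ~~~~~~~~~~~~~^^^
IndexError: list index out of range
```

```bash
python3 -m creep '[{"dx":0.012,"dy":0,"dz":-0.007,"rx":0,"ry":0,"rz":0,"gripper":0},{"dx":0.023,"dy":0,"dz":-0.013,"rx":0,"ry":0,"rz":0,"gripper":0},{"dx":0.029,"dy":0,"dz":-0.017,"rx":0,"ry":0,"rz":0,"gripper":0},{"dx":0.029,"dy":0,"dz":-0.017,"rx":0,"ry":0,"rz":0,"gripper":0},{"dx":0.029,"dy":0,"dz":-0.017,"rx":0,"ry":0,"rz":0,"gripper":0}]'; python3 -c "
from h import *
F=[]
for i in range(8):
  s=bot.read_state();F.append(s['ft_force']);g=grab_frame('scene')
print(np.mean(F,0).round(2));st()
save(g,'s5.png');b=g['frame'][150:270,210:370];cv2.imwrite('pics/p5.png',cv2.cvtColor(cv2.resize(b,(800,600),interpolation=cv2.INTER_CUBIC),cv2.COLOR_RGB2BGR))
"
```

```text
time_s: 9.65
tool_pos: [0.5688, 0.088, 0.123]
tcp_rot: [-179.9, -60.0, -10.1]
ft_force: [-1.3, -0.4, -7.1]
gripper_width: -0.0001
finger_force: 3.6
[-1.31 -0.47 -7.94]
t 10.05 q [  9.6  37.3 135.1 201.4  52.9 -93.1] p [0.5688 0.088  0.123 ] psi -10.0 dep 30.0 F [-1.39  0.17 -8.91]
```

View pics/p5.png

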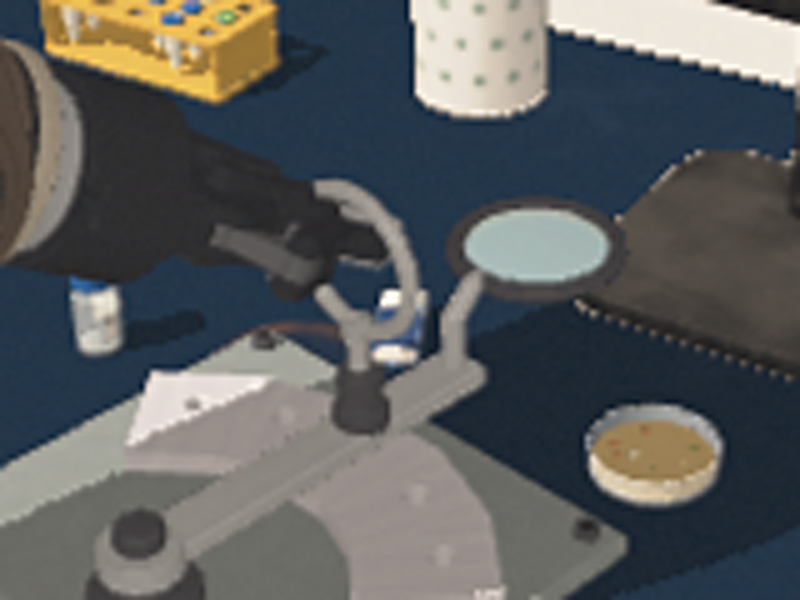

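```bash
python3 -c "
from h import *
s=bot.read_state()
for a in (4,8,12,16,20):
  t=np.radians(a);print(a,row(s['tool_pos']+[.12*(np.cos(t)-1),-.12*np.sin(t),0],-10,30,s))
"
```

```text
4 "dx":0.004,"dy":0.055,"dz":0.007,"rx":-0.000,"ry":-0.000,"rz":-0.001,"gripper":0
8 "dx":0.006,"dy":0.111,"dz":0.010,"rx":-0.000,"ry":-0.000,"rz":-0.001,"gripper":0
12 "dx":0.006,"dy":0.167,"dz":0.010,"rx":-0.000,"ry":-0.000,"rz":-0.001,"gripper":0
16 "dx":0.004,"dy":0.223,"dz":0.007,"rx":-0.000,"ry":-0.000,"rz":-0.001,"gripper":0
20 "dx":0.000,"dy":0.278,"dz":-0.000,"rx":-0.000,"ry":-0.000,"rz":-0.001,"gripper":0
```

```bash
python3 -m creep '[{"dx":0.002,"dy":0.028,"dz":0.004,"rx":0,"ry":0,"rz":0,"gripper":0},{"dx":0.004,"dy":0.055,"dz":0.007,"rx":0,"ry":0,"rz":0,"gripper":0},{"dx":0.005,"dy":0.083,"dz":0.009,"rx":0,"ry":0,"rz":0,"gripper":0},{"dx":0.006,"dy":0.111,"dz":0.01,"rx":0,"ry":0,"rz":0,"gripper":0},{"dx":0.006,"dy":0.139,"dz":0.01,"rx":0,"ry":0,"rz":0,"gripper":0},{"dx":0.006,"dy":0.167,"dz":0.01,"rx":0,"ry":0,"rz":0,"gripper":0},{"dx":0.006,"dy":0.167,"dz":0.01,"rx":0,"ry":0,"rz":0,"gripper":0},{"dx":0.006,"dy":0.167,"dz":0.01,"rx":0,"ry":0,"rz":0,"gripper":0}]'; cat > m.py <<'E'
from h import *
s=bot.read_state();st()
f=grab_frame('wrist');g=grab_frame('scene')
for n,z in [('lens',.074),('pull_ring',.116)]:
    for k in boxes_of(f,n)[:3]:
        B=np.array(k['bbox'])*[640,400,640,400];print('w',n,round(k['confidence'],2),B.round(),wpt(f,s,(B[0]+B[2])/2,(B[1]+B[3])/2,z).round(4))
    for k in boxes_of(g,n)[:2]:
        B=np.array(k['bbox'])*[640,400,640,400];print('s',n,round(k['confidence'],2),B.round(),world(g,(B[0]+B[2])/2,(B[1]+B[3])/2,zw=z).round(4))
    for k in place_of(g,n)[:2]: print('sp',n,round(k['confidence'],2),world(g,k['xy'][0]*640,k['xy'][1]*400,zw=z).round(4))
    for k in place_of(f,n)[:2]: print('wp',n,round(k['confidence'],2),wpt(f,s,k['xy'][0]*640,k['xy'][1]*400,z).round(4))
h=f['frame'][60:360,120:520];k=g['frame'][140:290,210:410]
cv2.imwrite('pics/m%d.png'%f['shot'],cv2.cvtColor(np.hstack([h,cv2.resize(k,(400,300))]),cv2.COLOR_RGB2BGR));print(f['shot'])
E
python3 m.py
```

```text
time_s: 11.05
tool_pos: [0.5657, 0.0628, 0.1228]
tcp_rot: [-179.9, -60.0, -10.1]
ft_force: [-5.1, 1.7, -8.6]
gripper_width: -0.0
finger_force: 4.8
t 11.05 q [  5.7  37.3 136.6 196.8  54.1 -92. ] p [0.5657 0.0628 0.1228] psi -10.0 dep 30.0 F [-5.07  1.75 -8.64]
w lens 0.85 [248. 156. 388. 352.] [0.5985 0.058  0.074 ]
s lens 0.78 [228. 188. 353. 272.] [0.5405 0.0498 0.074 ]
s lens 0.41 [193. 192. 351. 312.] [0.4674 0.0255 0.074 ]
sp lens 0.88 [0.6594 0.044  0.074 ]
wp lens 0.62 [0.6615 0.0431 0.074 ]
w pull_ring 0.84 [248. 252. 388. 297.] [0.5609 0.0644 0.116 ]
s pull_ring 0.59 [284. 195. 300. 222.] [0.5543 0.0587 0.116 ]
sp pull_ring 0.48 [0.5505 0.0661 0.116 ]
25
```

```bash
python3 -m creep '[{"dx":-0.001,"dy":0.028,"dz":-0.001,"rx":0,"ry":0,"rz":0,"gripper":0},{"dx":-0.002,"dy":0.056,"dz":-0.003,"rx":0,"ry":0,"rz":0,"gripper":0},{"dx":-0.004,"dy":0.083,"dz":-0.006,"rx":0,"ry":0,"rz":0,"gripper":0},{"dx":-0.006,"dy":0.111,"dz":-0.01,"rx":0,"ry":0,"rz":0,"gripper":0},{"dx":-0.006,"dy":0.111,"dz":-0.01,"rx":0,"ry":0,"rz":0,"gripper":0},{"dx":-0.006,"dy":0.111,"dz":-0.01,"rx":0,"ry":0,"rz":0,"gripper":0}]'; python3 m.py
```

```text
time_s: 12.3
tool_pos: [0.5607, 0.047, 0.1225]
tcp_rot: [-179.9, -59.9, -10.0]
ft_force: [-7.7, 3.7, -7.6]
gripper_width: 0.0002
finger_force: 5.6
t 12.3 q [  3.2  37.3 137.8 193.9  55.2 -91.3] p [0.5607 0.047  0.1225] psi -9.9 dep 30.1 F [-7.69  3.71 -7.58]
w lens 0.57 [249. 159. 391. 352.] [0.5918 0.041  0.074 ]
s lens 0.88 [227. 191. 359. 271.] [0.5426 0.0443 0.074 ]
sp lens 0.9 [0.6523 0.0176 0.074 ]
wp lens 0.72 [0.6466 0.0126 0.074 ]
w pull_ring 0.78 [253. 252. 385. 297.] [0.5557 0.0482 0.116 ]
s pull_ring 0.7 [229. 194. 362. 270.] [ 0.5033 -0.0026  0.116 ]
s pull_ring 0.46 [287. 196. 303. 226.] [0.552  0.0472 0.116 ]
sp pull_ring 0.59 [0.5414 0.0486 0.116 ]
sp pull_ring 0.36 [ 0.3735 -0.0047  0.116 ]
27
```

```bash
python3 -m creep '[{"dx":0,"dy":0.01,"dz":0,"rx":0,"ry":0,"rz":0,"gripper":0},{"dx":-0.012,"dy":0.01,"dz":0.007,"rx":0,"ry":0,"rz":0,"gripper":0},{"dx":-0.023,"dy":0.01,"dz":0.013,"rx":0,"ry":0,"rz":0,"gripper":0},{"dx":-0.035,"dy":0.01,"dz":0.02,"rx":0,"ry":0,"rz":0,"gripper":0},{"dx":-0.046,"dy":0.01,"dz":0.027,"rx":0,"ry":0,"rz":0,"gripper":0},{"dx":-0.058,"dy":0.01,"dz":0.033,"rx":0,"ry":0,"rz":0,"gripper":0},{"dx":-0.069,"dy":0.01,"dz":0.04,"rx":0,"ry":0,"rz":0,"gripper":0},{"dx":-0.069,"dy":0.01,"dz":0.04,"rx":0,"ry":0,"rz":0,"gripper":0}]'; python3 -c "from h import *;st()"
```

```text
time_s: 13.8
tool_pos: [0.5607, 0.046, 0.1107]
tcp_rot: [-179.9, -60.0, -10.0]
ft_force: [-8.1, 5.8, -7.2]
gripper_width: 0.0
finger_force: 5.6
t 13.8 q [  3.   39.3 138.1 193.2  57.4 -90.6] p [0.5607 0.046  0.1107] psi -9.9 dep 30.0 F [-8.12  5.82 -7.17]
```

```bash
python3 -m creep '[{"dx":-0.012,"dy":0,"dz":0.007,"rx":0,"ry":0,"rz":0,"gripper":0},{"dx":-0.023,"dy":0,"dz":0.013,"rx":0,"ry":0,"rz":0,"gripper":0},{"dx":-0.035,"dy":0,"dz":0.02,"rx":0,"ry":0,"rz":0,"gripper":0},{"dx":-0.035,"dy":0,"dz":0.02,"rx":0,"ry":0,"rz":0,"gripper":0}]'; python3 m.py
```

```text
time_s: 14.3
tool_pos: [0.5621, 0.0453, 0.1057]
tcp_rot: [-179.8, -60.2, -10.2]
ft_force: [0.9, 0.5, 0.1]
gripper_width: -0.0
finger_force: 0.0
t 14.3 q [  2.9  40.3 138.1 193.1  58.6 -90.3] p [0.5621 0.0453 0.1057] psi -10.0 dep 29.8 F [0.9  0.48 0.1 ]
w lens 0.89 [245. 146. 396. 352.] [0.5888 0.0398 0.074 ]
s lens 0.66 [228. 193. 359. 271.] [0.5408 0.0402 0.074 ]
sp lens 0.57 [0.6572 0.0194 0.074 ]
wp lens 0.58 [0.6514 0.0113 0.074 ]
w pull_ring 0.79 [250. 249. 385. 299.] [0.549  0.0487 0.116 ]
s pull_ring 0.6 [284. 200. 303. 231.] [0.5384 0.0374 0.116 ]
29
```

View pics/m29.png

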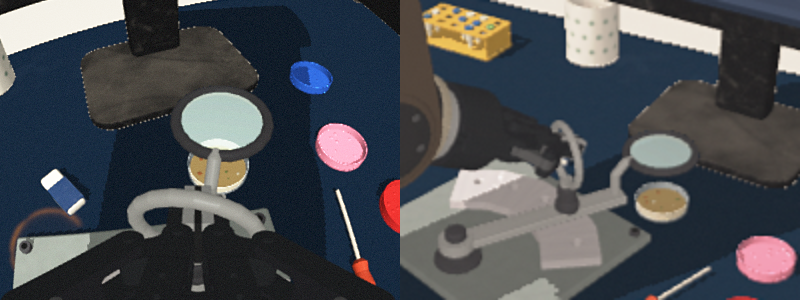

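```bash
python3 -m creep '[{"dx":-0.023,"dy":0,"dz":0.013,"rx":0,"ry":0,"rz":0,"gripper":0},{"dx":-0.05,"dy":0,"dz":0.03,"rx":0,"ry":0,"rz":0,"gripper":0},{"dx":-0.05,"dy":0,"dz":0.03,"rx":0,"ry":0,"rz":0,"gripper":0}]'; python3 -c "from h import *;st()"
```

```text
time_s: 15.18
tool_pos: [0.5614, 0.0454, 0.0956]
tcp_rot: [-179.9, -60.0, -10.1]
ft_force: [0.1, 0.1, 0.5]
gripper_width: -0.0002
finger_force: 0.0
t 15.175 q [  3.   41.8 138.3 192.9  60.  -89.9] p [0.5614 0.0454 0.0956] psi -10.0 dep 30.0 F [0.06 0.11 0.45]
```

```bash
python3 -c "
from h import *
g=grab_frame('scene');M=rot(g['orientation'])
def pr(p):
  c=M.T@(np.array(p)-g['eye']);return g['cx']-g['fx']*c[0]/c[2],g['cy']+g['fy']*c[1]/c[2]
print('start',pr((.5545,.0905,.139)),'home',pr((.5473,.0495,.139)),'on plate',pr((.5473,.0495,.147)))
print([(np.array(k['bbox'])*[640,400,640,400]).round(1) for k in boxes_of(g,'pull_ring')[:2]])
save(g,'e.png');b=g['frame'][180:260,250:350];cv2.imwrite('pics/p6.png',cv2.cvtColor(cv2.resize(b,(750,600),interpolation=cv2.INTER_CUBIC),cv2.COLOR_RGB2BGR))
"
```

```text
start (np.float64(280.3160341613657), np.float64(192.97687269693125)) home (np.float64(292.051517453244), np.float64(201.79477221205698)) on plate (np.float64(291.96902790225977), np.float64(198.33124603166007))
[array([284.4, 202.1, 300.1, 232.5]), array([287.5, 198.6, 300.1, 235.1])]
```

View pics/p6.png

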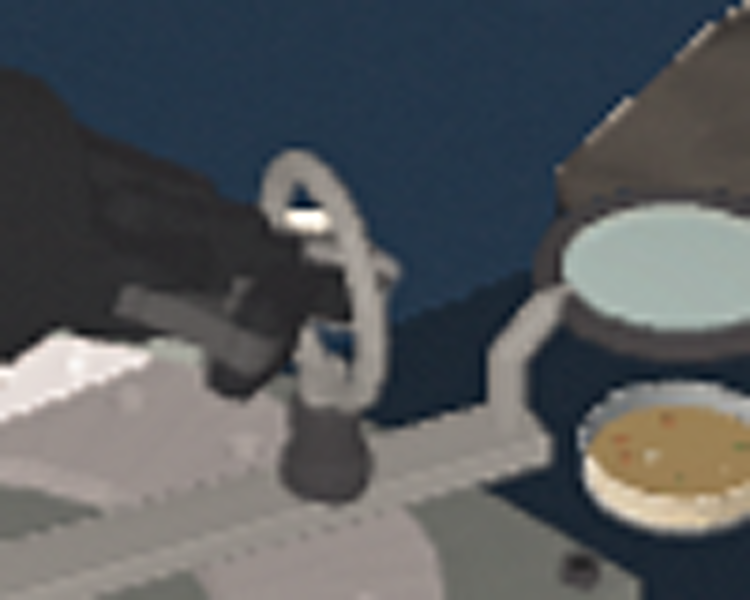

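I'll compare ring-to-barrel height with the start picture at the same scale, to confirm the pin is home.

```bash
python3 -c "
import cv2,numpy as np
a=cv2.imread('pics/scene0.png')[180:260,250:320];b=cv2.imread('pics/e.png')[180:260,260:330];m=cv2.imread('pics/s5.png')[175:255,250:320]
I=cv2.resize(np.hstack([a,b,m]),(798,304),interpolation=cv2.INTER_CUBIC)
for i in range(0,304,38): I[i,::6]=(0,255,255)
cv2.imwrite('pics/p7.png',I)"
```

```text
(no output)
```

View pics/p7.png

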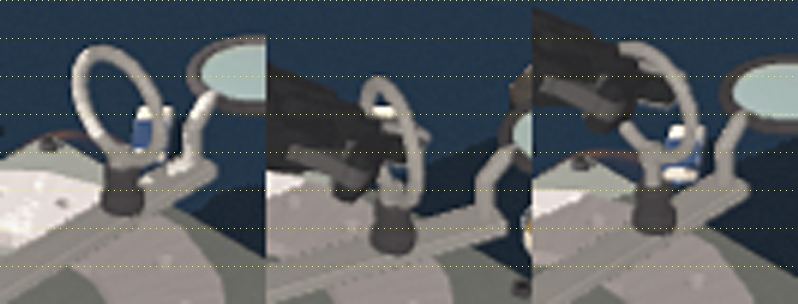

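Apex-to-barrel height is 171 px at the start and 179 px now. That matches home, given the ring is about 4% closer to the camera. I'll back off.

```bash
python3 -m creep '[{"dx":0,"dy":0,"dz":-0.06,"rx":0,"ry":0,"rz":0,"gripper":0},{"dx":0,"dy":0,"dz":-0.15,"rx":0,"ry":0,"rz":0,"gripper":0},{"dx":0,"dy":0,"dz":-0.3,"rx":0,"ry":0,"rz":0,"gripper":0},{"dx":0,"dy":0,"dz":-0.45,"rx":0,"ry":0,"rz":0,"gripper":0},{"dx":0,"dy":0,"dz":-0.6,"rx":0,"ry":0,"rz":0,"gripper":0},{"dx":0,"dy":0,"dz":-0.7,"rx":0,"ry":0,"rz":0,"gripper":0},{"dx":0,"dy":0,"dz":-0.7,"rx":0,"ry":0,"rz":0,"gripper":0},{"dx":0,"dy":0,"dz":-0.7,"rx":0,"ry":0,"rz":0,"gripper":0}]'; python3 m.py
```

```text
time_s: 16.27
tool_pos: [0.4724, 0.0613, 0.1487]
tcp_rot: [-179.9, -60.1, -10.1]
ft_force: [0.1, 0.7, -0.6]
gripper_width: 0.0002
finger_force: 0.0
t 16.275 q [  7.4  33.7 148.7 197.   62.4 -89.1] p [0.4724 0.0613 0.1487] psi -10.0 dep 29.9 F [ 0.14  0.74 -0.63]
w lens 0.58 [270. 127. 372. 246.] [0.595  0.0373 0.074 ]
w lens 0.43 [271. 172. 363. 240.] [0.5715 0.0455 0.074 ]
w lens 0.22 [275. 172. 364. 240.] [0.5708 0.0433 0.074 ]
s lens 0.98 [229. 199. 358. 273.] [0.53   0.0304 0.074 ]
s lens 0.72 [283. 200. 302. 235.] [0.5765 0.0793 0.074 ]
sp lens 0.86 [0.6588 0.0193 0.074 ]
wp lens 0.56 [0.6481 0.0102 0.074 ]
w pull_ring 0.93 [275. 172. 361. 239.] [0.5376 0.0508 0.116 ]
w pull_ring 0.39 [313. 176. 353. 208.] [0.5487 0.0366 0.116 ]
s pull_ring 0.66 [284. 200. 304. 233.] [0.5362 0.0346 0.116 ]
sp pull_ring 0.74 [0.5256 0.0328 0.116 ]
32
```

```bash
python3 -c "
from station import workorder
print(workorder.hand_in())"
```

```text
the job is handed in; nothing more can be done
None
```

I handed the job in at about 16 s: the arm is swung one hole right, so the lens is over the dish, and the hand is clear of the ring. The camera checks agree that the pin is home, but the hand-in returned no verdict.

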